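Seat the light-shield cover on a photometer's locating pin and hold it pressed

TASK

Pick up the black light-shield cover by its orange bar and fit it square on the photometer's spring stage: the stage's small locating pin must go into the slot under the cover so that the cover lies flat on the stage. The pin is hidden once the cover is over it and is not always at the same place along the stage, so slide the cover along the stage until it drops on; then press it gently down so that the stage sinks about 8 mm, and finish while still holding it pressed by the bar. Leave the flask, the small beaker and the dropper bottle alone.

Things in the scene. Friction and masses are not known exactly. Their poses are not given: they have to be found in the camera images.
- cover_centre (a point): light-shield cover: black slab 80 (x) x 66 (y) x 22 mm, 0.1 to 0.17 kg, with an orange bar grip on top, 14 mm thick (x), 52 mm long (y), 22 to 58 mm above the underside. Point: the centre, 29 mm above the underside; z up. Mid-underside is a blind slot, 11 mm in x, 20 mm in y, 13 mm deep, mouth chamfered 1.5 mm. Starts flat on the worktop; same either way round
- stage_top (a point): centre of the top face of the photometer's stage, an aluminium plate 110 (x) x 78 (y) mm; z up. It stands 55 mm above the worktop (less when pressed), 15 mm above the white fixed housing. A brass pin, 8 mm in diameter, 9 mm high, tip chamfered, stands on it at y = 0 and an x that differs each time, from -12 to +12 mm, and stays there
- housing (a point): middle of the top of the photometer's fixed white housing, 160 (x) x 124 (y) x 40 mm, display on its -x side; the stage's centre is 8 mm to +x of it. The pin can be seen in the stage's black slot until the cover hides it, or be felt: beside its place the cover rides on the pin's tip, 9 mm high, pushing the stage down; slid along x, it falls on where slot and pin meet
- stage (a joint): how far the stage is pressed down, m: 0 up, 0.012 at its stop. A spring of 800 N/m lifts it, with a preload of about 4 N: about 10 N hold it at 0.008
- flask_centre (a point): conical flask, 83 mm wide, 130 mm high; point half-way up. To be left alone
- small_beaker_centre (a point): small glass beaker, 57 mm wide, 74 mm high; point half-way up. To be left alone
- dropper_centre (a point): brown dropper bottle, 28 mm wide, 84 mm high; point half-way up. To be left alone
Not all that is in view belongs to the job. What is shaped like the part that bears cover_centre but pink or yellow is not meant.

How it is judged:
By the outcome, as a careful person would: the job done as asked, in the order asked, and still so for the second after the job is handed in, while the arm keeps its last pose, push and grip.
It also fails if it takes over 45 s, if anything falls off the work surface, if the arm or the gripper's body presses on something with over 40 N, if the wrist force passes 120 N, or if a joint passes its speed limit or range.

ROBOT

A 7-joint arm with a two-finger parallel gripper is mounted at the origin on a cart in front of the work surface, level with it; the furniture and walls round the work are solid. World frame = base frame: x ahead of the robot, y to its left, z up, the work surface at z = 0. Lengths are in mm, angles in rad, forces in N, time in s.
With the tool pointing down it reaches from about 425 to 950 mm from the base axis. Payload 4.7 kg.
Tool frame: the origin (TCP) lies at the very end of the fingers, on their centre line; the grasp point (between the pads) lies 19 mm behind it; z points along the fingers, x is the direction in which the jaws open and shut, and the axes are right-handed (so a half turn about z gives the same grasp; the last joint's range is limited). The gripper opens to 85 mm and grips with 20 to 120 N. Pads are 22 mm wide; open, the fingers measure 114 mm over their backs; the gripper's body (76 mm by 85 mm) begins 54 mm behind the grasp point. The pads swing forward as they close: fully open they stand 13 mm farther back than shut.
Start: joints at [1.196, 0.469, -0.049, 1.532, 0.024, 1.141, -0.082], TCP at [228.838, -635.045, 231.335] pointing down, gripper open.
Joint ranges: [-2.59, 2.59], [-0.33, 1.99], [-1.39, 1.29], [0.1, 2.45], [-1.04, 4.18], [0.21, 1.99], [-2.66, 2.66]. Speed limits (rad/s): [2.57, 2.57, 3.14, 3.14, 3.14, 3.14, 3.14].

INTERFACE

Orientations are given as a 3x3 rotation matrix whose columns are the frame's x, y, z axes.
In Python, from station import ctrl gives the robot as it stands. The module is installed in compiled form; this text tells all that it offers.
- The arm moves only by the tool drive_tool, never from a script. Its argument "motion" is a list of rows, each an object with "delta_pos": the shift along the tool's x, y, z in cm, a list of three; "yaw": the turn about the tool's z in degrees. In form: [{"delta_pos": [x, y, z], "yaw": yaw}, ...]. A call has 1 to 5 rows; each row is the pose to reach, as a shift and turn from the pose commanded when the call began, along the tool's axes at that moment; what a row does not reach only later rows make up. A row lasts 1/12 s, in which the tool goes at most 41.7 mm and 7.16 degrees, less where a joint would pass 70% of its speed; a pose out of reach is approached as far as the arm can. A call with a gripper value outside its range is refused whole. "grip" is the closure, from 0 (fully open) to 1 (shut), set as the call begins (left out, the last holds). The fingers move at their own pace and stop on an object; the grip force is fixed at half the most. Time passes only in rows, so rows that repeat a pose let the fingers close. It gives the time, the measured TCP pose, the force and the opening at its end, in the units of the state.
- ctrl.read_state(): the state, without advancing time (a new reading comes with each control period).
- ctrl.grab_frame(name): name is "scene" or "top" or "wrist"; returns a dict with "pixels" (480x640x3 uint8, red, green, blue), "range_z" (480x640 float32, mm along the optical axis (not along the pixel's ray), 0 where there is no reading), "K" (3x3 intrinsics, pixels), "rvec" (rotation vector, rad) and "tvec" (3), from world to camera coordinates, as OpenCV has them. Camera axes: x right, y down, z forward; pixel columns grow to the right and rows downward; lengths in mm; the calibration is good to about 2 mm. A picture is of the moment at which its call begins.
- ctrl.job_done(): hands the job in, once; it reports no verdict.
Trained networks look in a picture, given as the dict that the camera call returned (one of the last four; its "shot" number tells which), for a name from the list of things; names that differ only in an ending like _2 or _b are one class to them, and where a whole thing is asked for, a point or a joint stands for the part that bears it (a point fixed in the world has none). Each returns a list of dicts, best first, with "p" (0 to 1); they miss things now and then, are a little off and sometimes report something else, mostly with a low value. They report only what shows in the picture. A call takes as long as a camera call. They do not tell look-alikes from the thing itself.
- ctrl.find_in(picture, thing): "at" ([x, y, z] in mm, in world coordinates, good to about 4 mm: the middle of the surface that is visible of it).
- ctrl.cut_out(picture, thing): "pixels" (480x640 bool, what is visible of it).
- ctrl.pinpoint(picture, thing): "at" ([x, y, z] in mm, in world coordinates, good to about 4 mm: a listed point, or the origin of a listed thing).
The state is a dict: "clock": time; "joint_pos": joint angles; "joint_velocities": joint speeds; "effort": joint torques, N m; "tcp_pos": TCP position; "eef_rot": TCP orientation; "ft_force": force on the tool from outside, world axes, zero at the start; "ft_torque": the same for the moment, N m; "opening": opening from 0.0 (shut) to 1.0 (fully open).
Only numpy, scipy, OpenCV 4.12 (cv2) and the standard library are available. Lean on these libraries where they do the work, as an engineer would, in place of code of your own. Each camera call takes 0.05 s, during which the arm holds its last target. There are 200 camera calls.

## Working session

There is one attempt and no reset: what is moved stays moved. The work goes in short steps, Python scripts to look and compute and a tool call to move; the robot and the scene stay as the last step left them, time stands still between calls to the robot, and variables do not carry over. Pictures are saved under pics/ and viewed, about 8 in all and at most 12, crops included, and the job is handed in when it is done.

Besides the shell and the picture viewer there is one more tool, called after "Call:" in YAML: its name, and indented under it one key for each argument. drive_tool: Moves the arm, as the interface text tells. Its arguments: {"type":"object","properties":{"motion":{"type":"array"},"grip":{"type":"number"}},"required":["motion"]}

```bash
mkdir -p pics
cat > h.py <<'E'
import numpy as np, cv2
from station import ctrl
def save(p,n,crop=None,s=1):
    im=p["pixels"][:,:,::-1]
    if crop: x0,y0,x1,y1=crop; im=im[y0:y1,x0:x1]
    cv2.imwrite("pics/"+n,cv2.resize(im,None,fx=s,fy=s,interpolation=cv2.INTER_CUBIC))
def world(p):
    R=cv2.Rodrigues(np.array(p["rvec"],float))[0];t=np.array(p["tvec"],float).ravel()
    K=np.array(p["K"]);z=p["range_z"].astype(float)
    v,u=np.mgrid[:480,:640]
    c=np.stack([(u-K[0,2])/K[0,0]*z,(v-K[1,2])/K[1,1]*z,z],-1)
    w=(c-t)@R; w[z==0]=np.nan
    return w
def proj(p,X):
    return cv2.projectPoints(np.array([X],float),np.array(p["rvec"],float),np.array(p["tvec"],float),np.array(p["K"],float),None)[0].ravel()
E
python3 - <<'E'
from h import *
np.set_printoptions(precision=1,suppress=True)
s=ctrl.read_state();print(s["tcp_pos"],s["eef_rot"],s["clock"],s["ft_force"],s["opening"])
for n in ["top","scene"]:
    p=ctrl.grab_frame(n);save(p,n+"0.png")
    for t in ["cover_centre","stage_top","housing","flask_centre","small_beaker_centre","dropper_centre"]:
        for d in ctrl.pinpoint(p,t): print(n,t,np.array(d["at"]),round(d["p"],2),proj(p,d["at"]))
E
```

```text
[ 228.6 -634.5  230.3] [[ 0.3 -0.9 -0. ]
 [-0.9 -0.3  0. ]
 [-0.   0.  -1. ]] 0.0 [ 0.3  0.9 -0.2] 0.9971983735276915
top cover_centre [567.6 -25.3  30.3] 0.97 [333.3 236.9]
top cover_centre [378.2 118.9  29.1] 0.72 [245.8 345.6]
top cover_centre [511.8 101.6  31. ] 0.62 [259.2 266.8]
top cover_centre [420.7 -17.2  34.6] 0.62 [327.1 322. ]
top stage_top [597.8 235.1  37.6] 0.73 [183.9 215.1]
top stage_top [ 492.4 -179.7   61.8] 0.6 [425.9 280.8]
top housing [ 486.9 -182.2   38.6] 0.86 [424.2 285.1]
top flask_centre [709.4 -68.7  65.4] 0.75 [361.  153.3]
top small_beaker_centre [596.2 240.5  33.4] 0.65 [181.3 216.4]
top dropper_centre [666.1  72.   42.1] 0.65 [279.2 178.9]
scene cover_centre [371.4 117.1  27.8] 0.78 [343.  342.2]
scene cover_centre [423.6 -16.1  26.8] 0.76 [375.9 278.3]
scene cover_centre [568.2 -19.   30.6] 0.57 [318.8 233.4]
scene cover_centre [521.4 104.4  32.3] 0.56 [284.7 281.3]
scene stage_top [ 496.2 -178.7   53.3] 0.83 [405.6 204.2]
scene housing [ 489.2 -182.5   41.6] 0.7 [409.  209.7]
scene flask_centre [712.3 -67.8  62. ] 0.66 [287.2 174.8]
scene small_beaker_centre [594.6 240.8  36.6] 0.71 [191.  298.4]
scene dropper_centre [662.6  78.4  40.9] 0.97 [245.3 228.7]
```

View pics/top0.png

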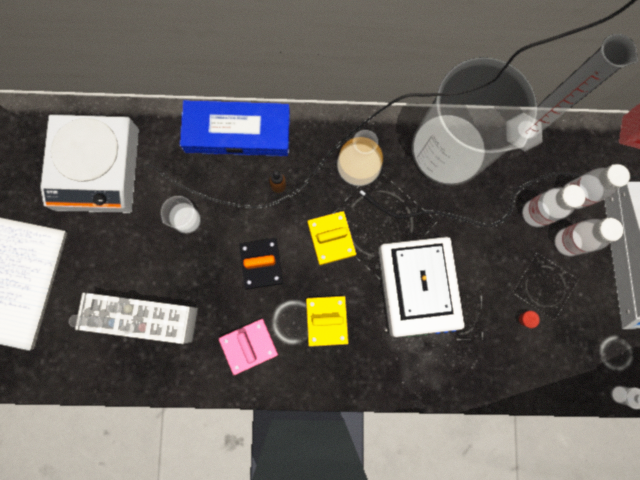

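View pics/scene0.png

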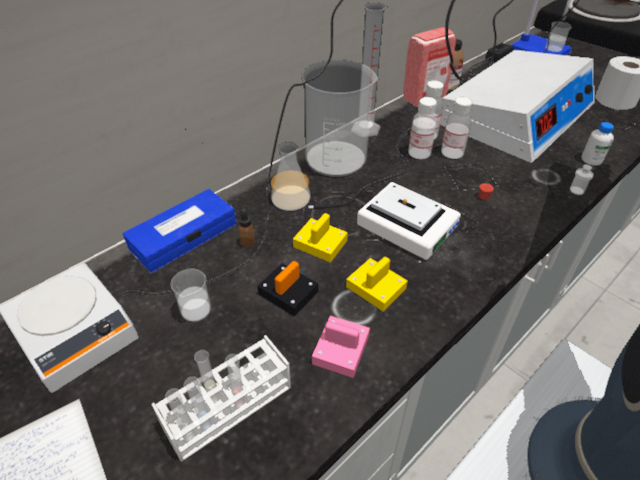

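Candidates in the top view are black/orange (260,263), pink (248,346), and yellow at (332,237) and (327,321). The black one with the orange bar fits the description. The photometer is at (424,285), with its pin visible in the slot near (424,280). Next I measure and take one crop to confirm.

Run:
```python
from h import *
np.set_printoptions(precision=2,suppress=True)
p=ctrl.grab_frame("top");w=world(p);hsv=cv2.cvtColor(p["pixels"],cv2.COLOR_RGB2HSV)
v,u=np.mgrid[:480,:640]
def rect(m,n):
    pts=w[m];pts=pts[~np.isnan(pts[:,0])]
    r=cv2.minAreaRect(pts[:,:2].astype(np.float32));print(n,len(pts),r,"z",np.percentile(pts[:,2],[10,50,90]))
box=(abs(u-260)<30)&(abs(v-263)<35)
rect(box&(hsv[...,1]>150)&(hsv[...,2]>120)&(w[...,2]>45),"bar")
rect(box&(w[...,2]>14)&(w[...,2]<30),"slab")
pb=(abs(u-424)<60)&(abs(v-285)<65)
rect(pb&(w[...,2]>34)&(w[...,2]<46),"housing")
st=pb&(w[...,2]>50)&(w[...,2]<58);rect(st,"stage")
rect(pb&(hsv[...,1]>110)&(hsv[...,2]>80)&(w[...,2]>48)&(abs(u-424)<20)&(abs(v-283)<22),"pin")
a=p["pixels"][220:310,220:310];b=p["pixels"][235:340,375:475]
im=np.hstack([cv2.resize(a,(390,390),interpolation=cv2.INTER_CUBIC),cv2.resize(b,(390,390),interpolation=cv2.INTER_CUBIC)])
cv2.imwrite("pics/crop1.png",im[:,:,::-1])
```

```text
bar 270 ((519.770263671875, 100.27975463867188), (14.681785583496094, 50.835262298583984), 10.009391784667969) z [53.6  57.81 59.85]
slab 1450 ((519.5545654296875, 100.81378173828125), (80.1722183227539, 66.1852035522461), 10.007217407226562) z [20.37 22.5  24.52]
housing 3583 ((485.86566162109375, -177.9392547607422), (160.20265197753906, 124.10540771484375), 8.22587776184082) z [37.68 40.45 43.  ]
stage 2919 ((493.9251403808594, -176.99786376953125), (109.90895080566406, 78.70268249511719), 7.690896034240723) z [53.33 55.32 56.97]
pin 21 ((497.7639465332031, -175.61111450195312), (9.013021469116211, 5.404217720031738), 15.142692565917969) z [56.   63.87 66.3 ]
```

View pics/crop1.png

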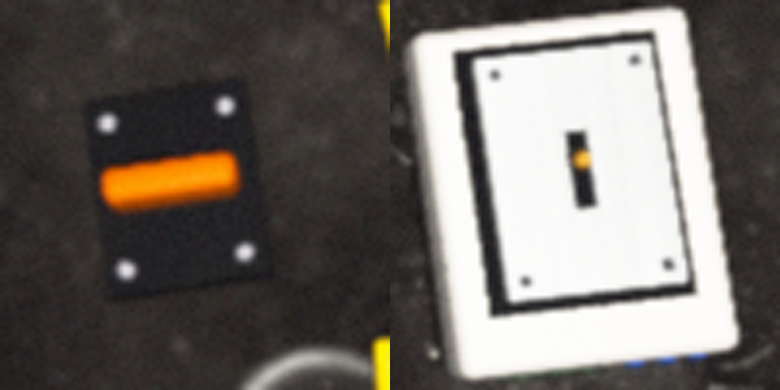

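The crop confirms the black slab with the orange bar (left), and the brass pin in the stage slot at about +4 mm local x (right). The measured sizes match the specification: slab 80x66, stage 110x79. Moving on.

```bash
cat >> h.py <<'E'
def go(x,y,z,ang,yawfirst=False):
    s=ctrl.read_state();R=np.array(s["eef_rot"]);d=R.T@(np.array([x,y,z])-s["tcp_pos"])/10
    a=np.degrees(np.arctan2(R[1,0],R[0,0]))
    print("tcp",np.round(s["tcp_pos"],1),"ang",round(a,2),"clk",round(s["clock"],2),"F",np.round(s["ft_force"],1),"op",round(s["opening"],3),"J",np.round(s["joint_pos"],2))
    print("  tilt z",np.round(R[:,2],4)," delta_cm",np.round(d,2),"yaw",round(-(ang-a),2))
E
python3 -c "
from h import *
go(380,-250,220,-30);go(520,100,150,10)"
```

```text
tcp [ 228.8 -635.1  231.4] ang -70.19 clk 0.75 F [ 0.7 -0.2  0.9] op 1.0 J [ 1.2   0.47 -0.05  1.53  0.02  1.14 -0.08]
  tilt z [ 1.e-04 -1.e-04 -1.e+00]  delta_cm [-31.1  -27.27   1.14] yaw -40.19
tcp [ 228.8 -635.1  231.4] ang -70.19 clk 0.75 F [ 0.7 -0.2  0.9] op 1.0 J [ 1.2   0.47 -0.05  1.53  0.02  1.14 -0.08]
  tilt z [ 1.e-04 -1.e-04 -1.e+00]  delta_cm [-59.29 -52.3    8.13] yaw -80.19
```

Call:
drive_tool:
  motion:
    - {"delta_pos":[-3.1,-2.7,0.1],"yaw":-5}
    - {"delta_pos":[-6.2,-5.4,0.2],"yaw":-10}
    - {"delta_pos":[-9.3,-8.1,0.3],"yaw":-15}
    - {"delta_pos":[-12.4,-10.8,0.4],"yaw":-20}
    - {"delta_pos":[-15.5,-13.5,0.5],"yaw":-25}

```text
clock: 1.17
tcp_pos: [303.7, -441.6, 226.5]
eef_rot: [[0.708, -0.707, 0.0], [-0.707, -0.708, -0.001], [0.001, 0.0, -1.0]]
ft_force: [0.8, -0.2, 1.1]
opening: 0.995
```

```bash
python3 -c "
from h import *
go(420,-200,220,-30);go(520,100,150,10)"
```

```text
tcp [ 303.7 -441.6  226.5] ang -44.95 clk 1.17 F [ 0.8 -0.2  1.1] op 0.995 J [ 1.06  0.26 -0.21  1.86  0.06  1.03  0.04]
  tilt z [ 3.e-04 -5.e-04 -1.e+00]  delta_cm [ -8.84 -25.31   0.64] yaw -14.95
tcp [ 303.7 -441.6  226.5] ang -44.95 clk 1.17 F [ 0.8 -0.2  1.1] op 0.995 J [ 1.06  0.26 -0.21  1.86  0.06  1.03  0.04]
  tilt z [ 3.e-04 -5.e-04 -1.e+00]  delta_cm [-22.97 -53.61   7.62] yaw -54.95
```

Call:
drive_tool:
  motion:
    - {"delta_pos":[-1.2,-3.8,0],"yaw":-6}
    - {"delta_pos":[-2.4,-7.6,0],"yaw":-12}
    - {"delta_pos":[-3.6,-11.4,0],"yaw":-18}
    - {"delta_pos":[-4.8,-15.2,0],"yaw":-24}
    - {"delta_pos":[-6,-19,0],"yaw":-30}

```text
clock: 1.58
tcp_pos: [396.4, -265.3, 226.8]
eef_rot: [[0.966, -0.257, 0.001], [-0.257, -0.966, -0.001], [0.001, 0.001, -1.0]]
ft_force: [0.6, -0.4, 0.5]
opening: 0.999
```

```bash
python3 -c "
from h import *
go(470,-177,225,8)"
```

```text
tcp [ 396.4 -265.3  226.8] ang -14.91 clk 1.58 F [ 0.6 -0.4  0.5] op 0.999 J [ 0.87  0.18 -0.41  1.97  0.08  1.01  0.16]
  tilt z [ 8.e-04 -1.e-03 -1.e+00]  delta_cm [  4.84 -10.43   0.17] yaw -22.91
```

Call:
drive_tool:
  motion:
    - {"delta_pos":[1.6,-3.5,0],"yaw":-6}
    - {"delta_pos":[3.2,-7,0],"yaw":-12}
    - {"delta_pos":[4.8,-10.4,0.1],"yaw":-18}
    - {"delta_pos":[4.8,-10.4,0.1],"yaw":-22.9}
    - {"delta_pos":[4.8,-10.4,0.1],"yaw":-22.9}

```text
clock: 2.0
tcp_pos: [470.7, -176.9, 225.6]
eef_rot: [[0.99, 0.141, 0.001], [0.141, -0.99, 0.001], [0.001, -0.0, -1.0]]
ft_force: [0.8, 0.1, 0.2]
opening: 1.003
```

Run:
```python
from h import *
np.set_printoptions(precision=2,suppress=True)
p=ctrl.grab_frame("wrist");save(p,"w1.png")
w=world(p);hsv=cv2.cvtColor(p["pixels"],cv2.COLOR_RGB2HSV)
print(proj(p,[494,-177,55]))
st=(w[...,2]>50)&(w[...,2]<60)&(abs(w[...,0]-494)<75)&(abs(w[...,1]+177)<55)
r=cv2.minAreaRect(w[st][:,:2].astype(np.float32));print(st.sum(),r)
m=(hsv[...,1]>110)&(hsv[...,2]>90)&(w[...,2]>45)&(w[...,2]<75)&(abs(w[...,0]-494)<22)&(abs(w[...,1]+177)<15)
print(m.sum(),np.argwhere(m).mean(0)[::-1],np.median(w[m],0),w[m].min(0),w[m].max(0))
go(520,100,150,10)
```

```text
[344.02 226.41]
9606 ((493.756103515625, -177.23086547851562), (110.1149673461914, 78.29813385009766), 7.936980247497559)
63 [349.05 227.63] [ 497.75 -175.51   63.16] [ 494.15 -179.3    54.73] [ 502.85 -172.8    65.51]
tcp [ 469.5 -178.8  225.3] ang 7.7 clk 2.05 F [-0.4 -0.6  0.5] op 0.997 J [ 0.74  0.24 -0.53  1.92  0.14  1.02  0.28]
  tilt z [-0. -0. -1.]  delta_cm [  8.74 -26.96   7.52] yaw -2.3
```

View pics/w1.png

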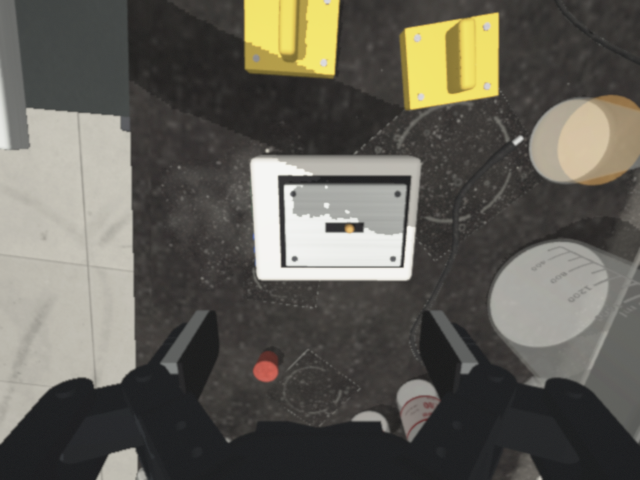

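The wrist view shows the stage centre at (344,226) and the pin at (349,228). Both cameras agree: stage (493.8,-177.1), angle 7.9°, pin about +4 mm along local x. Next, the cover.

Call:
drive_tool:
  motion:
    - {"delta_pos":[1.3,-3.9,0.5],"yaw":-2.3}
    - {"delta_pos":[2.6,-7.8,1],"yaw":-2.3}
    - {"delta_pos":[3.9,-11.7,1.5],"yaw":-2.3}
    - {"delta_pos":[5.1,-15.6,2],"yaw":-2.3}
    - {"delta_pos":[6.4,-19.5,2.5],"yaw":-2.3}

```text
clock: 2.47
tcp_pos: [506.4, 21.9, 200.2]
eef_rot: [[0.986, 0.167, 0.0], [0.167, -0.986, -0.002], [-0.0, 0.002, -1.0]]
ft_force: [0.6, 0.2, -0.9]
opening: 0.999
```

Call:
drive_tool:
  motion:
    - {"delta_pos":[1.1,-3.7,0.6],"yaw":0}
    - {"delta_pos":[2.1,-7.4,1.2],"yaw":0}
    - {"delta_pos":[2.1,-7.4,2.5],"yaw":0}
    - {"delta_pos":[2.1,-7.4,5],"yaw":0}
    - {"delta_pos":[2.1,-7.4,5],"yaw":0}

```text
clock: 2.88
tcp_pos: [511.8, 96.8, 146.7]
eef_rot: [[0.985, 0.17, -0.007], [0.17, -0.985, -0.003], [-0.008, 0.001, -1.0]]
ft_force: [-0.0, -0.9, -1.1]
opening: 1.003
```

Run:
```python
from h import *
np.set_printoptions(precision=2,suppress=True)
p=ctrl.grab_frame("wrist")
w=world(p);hsv=cv2.cvtColor(p["pixels"],cv2.COLOR_RGB2HSV)
n=(abs(w[...,0]-520)<55)&(abs(w[...,1]-100)<55)
for nm,m in [("slab",n&(w[...,2]>14)&(w[...,2]<30)),("bar",n&(w[...,2]>50)&(w[...,2]<64)&(hsv[...,1]>130))]:
    print(nm,m.sum(),cv2.minAreaRect(w[m][:,:2].astype(np.float32)),np.median(w[m][:,2]))
go(519.6,100.5,70,10);go(519.6,100.5,27,10)
```

```text
slab 6791 ((519.1326293945312, 101.03898620605469), (80.26309967041016, 65.97822570800781), 9.864542007446289) 21.72771403475529
bar 1383 ((519.1617431640625, 101.65699005126953), (13.806008338928223, 50.5967903137207), 9.892714500427246) 57.14377582285397
tcp [512.8  96.8 148.4] ang 9.79 clk 2.93 F [ 1.1 -1.2  0.4] op 0.999 J [ 0.24  0.39 -0.63  1.95  0.29  0.9  -0.37]
  tilt z [-0.01 -0.   -1.  ]  delta_cm [ 0.77 -0.26  7.84] yaw -0.21
tcp [512.8  96.8 148.4] ang 9.79 clk 2.93 F [ 1.1 -1.2  0.4] op 0.999 J [ 0.24  0.39 -0.63  1.95  0.29  0.9  -0.37]
  tilt z [-0.01 -0.   -1.  ]  delta_cm [ 0.8  -0.27 12.14] yaw -0.21
```

Call:
drive_tool:
  motion:
    - {"delta_pos":[0.7,-0.3,1],"yaw":-0.2}
    - {"delta_pos":[0.7,-0.3,3.5],"yaw":-0.2}
    - {"delta_pos":[0.7,-0.3,6],"yaw":-0.2}
    - {"delta_pos":[0.7,-0.3,7],"yaw":-0.2}
    - {"delta_pos":[0.7,-0.3,7],"yaw":-0.2}

```text
clock: 3.35
tcp_pos: [520.1, 102.1, 78.7]
eef_rot: [[0.985, 0.175, -0.003], [0.175, -0.985, -0.001], [-0.004, 0.0, -1.0]]
ft_force: [-0.2, 0.4, -0.3]
opening: 1.0
```

```bash
python3 -c "
from h import *
go(519.2,101.2,27,9.9)"
```

```text
tcp [520.1 102.1  78.7] ang 10.1 clk 3.35 F [-0.2  0.4 -0.3] op 1.0 J [ 0.18  0.5  -0.58  1.99  0.38  0.77 -0.45]
  tilt z [-0.0035 -0.001  -1.    ]  delta_cm [-0.08  0.07  5.17] yaw 0.2
```

Call:
drive_tool:
  motion:
    - {"delta_pos":[-0.05,0.05,2],"yaw":0.1}
    - {"delta_pos":[-0.05,0.05,4],"yaw":0.1}
    - {"delta_pos":[-0.05,0.05,5.1],"yaw":0.1}
    - {"delta_pos":[-0.05,0.05,5.1],"yaw":0.1}
    - {"delta_pos":[-0.05,0.05,5.1],"yaw":0.1}

```text
clock: 3.77
tcp_pos: [521.1, 102.9, 30.0]
eef_rot: [[0.985, 0.175, 0.001], [0.175, -0.985, 0.0], [0.001, -0.0, -1.0]]
ft_force: [-0.2, 0.1, -0.7]
opening: 1.0
```

Call:
drive_tool:
  motion:
    - {"delta_pos":[0,0,0],"yaw":0}
    - {"delta_pos":[0,0,0],"yaw":0}
    - {"delta_pos":[0,0,0],"yaw":0}
    - {"delta_pos":[0,0,0],"yaw":0}
    - {"delta_pos":[0,0,0],"yaw":0}
  grip: 1

```text
clock: 4.18
tcp_pos: [520.7, 102.8, 29.8]
eef_rot: [[0.984, 0.175, 0.001], [0.175, -0.984, 0.0], [0.001, 0.0, -1.0]]
ft_force: [-0.2, 0.3, 0.5]
opening: 0.303
```

Call:
drive_tool:
  motion:
    - {"delta_pos":[0,0,0],"yaw":0}
    - {"delta_pos":[0,0,0],"yaw":0}
    - {"delta_pos":[0,0,0],"yaw":0}
    - {"delta_pos":[0,0,0],"yaw":0}
    - {"delta_pos":[0,0,0],"yaw":0}

```text
clock: 4.6
tcp_pos: [520.8, 102.9, 29.7]
eef_rot: [[0.984, 0.176, 0.001], [0.176, -0.984, 0.0], [0.001, 0.0, -1.0]]
ft_force: [-1.0, -0.8, 4.3]
opening: 0.156
```

Call:
drive_tool:
  motion:
    - {"delta_pos":[0,0,-1],"yaw":0}
    - {"delta_pos":[0,0,-4],"yaw":0}
    - {"delta_pos":[0,0,-8],"yaw":0}
    - {"delta_pos":[0,0,-11],"yaw":0}
    - {"delta_pos":[0,0,-12],"yaw":0}

```text
clock: 5.02
tcp_pos: [522.3, 103.8, 153.8]
eef_rot: [[0.984, 0.176, 0.007], [0.176, -0.984, 0.001], [0.007, -0.0, -1.0]]
ft_force: [0.3, 0.5, -1.6]
opening: 0.158
```

```bash
python3 -c "
from h import *
go(494,-177,150,7.9)"
```

```text
tcp [522.3 103.8 153.8] ang 10.13 clk 5.02 F [ 0.3  0.5 -1.6] op 0.158 J [ 0.24  0.39 -0.64  1.93  0.3   0.9  -0.38]
  tilt z [ 0.0067  0.0014 -1.    ]  delta_cm [-7.73 27.14  0.32] yaw 2.23
```

Call:
drive_tool:
  motion:
    - {"delta_pos":[-0.5,1.7,0],"yaw":0.5}
    - {"delta_pos":[-1.4,5,0],"yaw":1}
    - {"delta_pos":[-2.4,8.3,0],"yaw":1.5}
    - {"delta_pos":[-3.3,11.6,0],"yaw":2}
    - {"delta_pos":[-4.3,15,0],"yaw":2.2}

```text
clock: 5.43
tcp_pos: [503.2, -53.8, 148.7]
eef_rot: [[0.99, 0.138, -0.002], [0.138, -0.99, 0.0], [-0.002, -0.0, -1.0]]
ft_force: [0.8, -0.1, -1.9]
opening: 0.154
```

Call:
drive_tool:
  motion:
    - {"delta_pos":[-1,3.3,0],"yaw":0}
    - {"delta_pos":[-2,6.6,0],"yaw":0}
    - {"delta_pos":[-2.8,9.6,0.2],"yaw":0}
    - {"delta_pos":[-3.3,11.6,0.3],"yaw":0}
    - {"delta_pos":[-3.5,12.4,0.3],"yaw":0}

```text
clock: 5.85
tcp_pos: [484.7, -184.2, 145.1]
eef_rot: [[0.991, 0.132, -0.003], [0.132, -0.991, -0.001], [-0.003, 0.0, -1.0]]
ft_force: [-0.3, 0.4, -1.1]
opening: 0.155
```

Call:
drive_tool:
  motion:
    - {"delta_pos":[0,0,0],"yaw":0}
    - {"delta_pos":[0,0,0],"yaw":0}

```text
clock: 6.02
tcp_pos: [486.6, -179.0, 146.0]
eef_rot: [[0.99, 0.138, -0.001], [0.138, -0.99, 0.001], [-0.0, -0.001, -1.0]]
ft_force: [0.1, 0.3, -1.4]
opening: 0.15
```

```bash
cat >> h.py <<'E'
def cover(p,near,z0):
    "slab top (z0-36) and bar rects; near: approx xy, z0: bar top height"
    w=world(p);hsv=cv2.cvtColor(p["pixels"],cv2.COLOR_RGB2HSV)
    n=(abs(w[...,0]-near[0])<60)&(abs(w[...,1]-near[1])<55)
    for nm,m in [("slab",n&(abs(w[...,2]-z0+36)<9)&(hsv[...,2]<110)),("bar",n&(hsv[...,1]>150)&(hsv[...,2]>110)&(hsv[...,0]<20))]:
        if m.sum(): print(nm,m.sum(),cv2.minAreaRect(w[m][:,:2].astype(np.float32)),"z",np.percentile(w[m][:,2],[5,50,95]).round(1))
E
python3 - <<'E'
from h import *
go(494,-177,110,7.9)
for c in ["wrist","top"]:
    p=ctrl.grab_frame(c);save(p,c+"2.png");cover(p,(494,-177),180)
go(494,-177,110,7.9)
E
```

```text
tcp [ 486.6 -179.   146. ] ang 7.94 clk 6.02 F [ 0.1  0.3 -1.4] op 0.15 J [ 0.73  0.37 -0.56  1.97  0.25  0.87  0.17]
  tilt z [-6.0e-04  1.2e-03 -1.0e+00]  delta_cm [ 0.76 -0.09  3.6 ] yaw 0.04
slab 11784 ((485.8908996582031, -177.5802764892578), (80.25382995605469, 60.96320724487305), 7.662516117095947) z [136.9 138.  139. ]
bar 4672 ((486.2855529785156, -179.92086791992188), (13.566534996032715, 51.994937896728516), 7.959486484527588) z [151.9 173.3 174.7]
slab 928 ((485.0689697265625, -165.13430786132812), (78.42738342285156, 37.631065368652344), 8.014167785644531) z [136.6 138.9 141.1]
bar 136 ((482.95587158203125, -155.36656188964844), (13.556550025939941, 26.921560287475586), 8.67265510559082) z [151.8 173.3 176.7]
tcp [ 487.1 -177.8  146.3] ang 8.1 clk 6.12 F [ 0.5 -0.1 -1.1] op 0.155 J [ 0.72  0.37 -0.56  1.97  0.25  0.87  0.17]
  tilt z [ 0.     0.001 -1.   ]  delta_cm [0.69 0.02 3.63] yaw 0.2
```

View pics/wrist2.png

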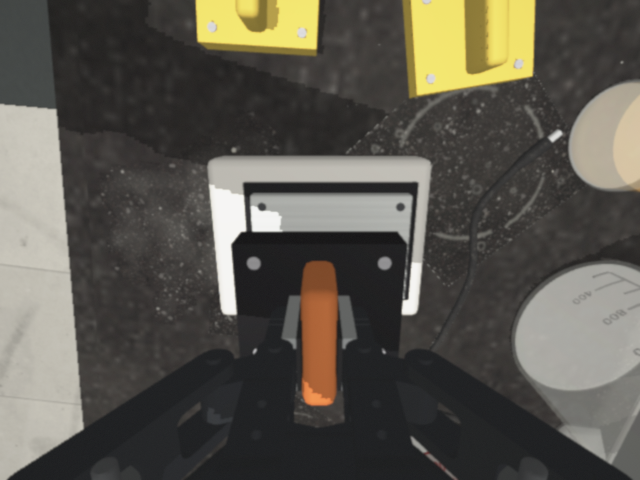

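The cover hangs level and centred under the TCP, with the bar at (320,330) and the stage behind it. I'll go above the measured pin place.

Call:
drive_tool:
  motion:
    - {"delta_pos":[0.6,-0.05,1],"yaw":0.1}
    - {"delta_pos":[1.2,-0.1,3],"yaw":0.1}
    - {"delta_pos":[1.2,-0.1,4.5],"yaw":0.1}
    - {"delta_pos":[1.2,-0.1,4.7],"yaw":0.1}
    - {"delta_pos":[1.2,-0.1,4.7],"yaw":0.1}

```text
clock: 6.53
tcp_pos: [498.2, -175.9, 98.1]
eef_rot: [[0.99, 0.138, -0.002], [0.138, -0.99, 0.001], [-0.002, -0.002, -1.0]]
ft_force: [-0.8, 0.6, -0.5]
opening: 0.152
```

Call:
drive_tool:
  motion:
    - {"delta_pos":[0,0,0],"yaw":0}
    - {"delta_pos":[0,0,0],"yaw":0}

```text
clock: 6.7
tcp_pos: [499.4, -177.2, 100.1]
eef_rot: [[0.991, 0.137, 0.002], [0.137, -0.991, -0.001], [0.002, 0.001, -1.0]]
ft_force: [-0.3, 0.7, -1.6]
opening: 0.154
```

Run:
```python
from h import *
p=ctrl.grab_frame("wrist");cover(p,(498,-177),130)
go(498.5,-176,84,7.9)
```

```text
slab 12085 ((498.6373291015625, -175.64138793945312), (80.63727569580078, 60.55036544799805), 7.820994853973389) z [90.4 92.1 93.1]
bar 4675 ((498.98480224609375, -178.21583557128906), (13.629362106323242, 51.97563552856445), 7.852129936218262) z [106.2 127.4 128.7]
tcp [ 499.3 -177.4  100.2] ang 7.83 clk 6.75 F [-0.1 -0.2 -1.9] op 0.15 J [ 0.68  0.45 -0.53  1.98  0.31  0.79  0.11]
  tilt z [ 1.8e-03 -7.0e-04 -1.0e+00]  delta_cm [-0.06 -0.15  1.62] yaw -0.07
```

Call:
drive_tool:
  motion:
    - {"delta_pos":[-0.07,-0.1,0.2],"yaw":0}
    - {"delta_pos":[-0.07,-0.1,0.4],"yaw":0}
    - {"delta_pos":[-0.07,-0.1,0.6],"yaw":0}
    - {"delta_pos":[-0.07,-0.1,0.8],"yaw":0}
    - {"delta_pos":[-0.07,-0.1,1.0],"yaw":0}

```text
clock: 7.17
tcp_pos: [497.7, -176.7, 89.2]
eef_rot: [[0.991, 0.136, 0.0], [0.136, -0.991, -0.0], [0.0, 0.0, -1.0]]
ft_force: [0.2, 0.4, -1.1]
opening: 0.156
```

Call:
drive_tool:
  motion:
    - {"delta_pos":[0,0,0],"yaw":0}
    - {"delta_pos":[0,0,0],"yaw":0}

```text
clock: 7.33
tcp_pos: [497.7, -176.5, 89.1]
eef_rot: [[0.991, 0.136, -0.0], [0.136, -0.991, 0.0], [-0.0, -0.0, -1.0]]
ft_force: [0.2, 0.2, -0.4]
opening: 0.153
```

Call:
drive_tool:
  motion:
    - {"delta_pos":[0,0,0.1],"yaw":0}
    - {"delta_pos":[0,0,0.1],"yaw":0}

```text
clock: 7.5
tcp_pos: [497.7, -176.6, 88.2]
eef_rot: [[0.991, 0.136, 0.0], [0.136, -0.991, -0.0], [0.0, 0.0, -1.0]]
ft_force: [-0.2, -0.5, -1.2]
opening: 0.152
```

There's no contact force with the underside at about 58 mm, below the 64 mm pin tip, so the pin is in the slot. I'll keep going down to find where it seats.

Call:
drive_tool:
  motion:
    - {"delta_pos":[0,0,0.1],"yaw":0}
    - {"delta_pos":[0,0,0.2],"yaw":0}
    - {"delta_pos":[0,0,0.2],"yaw":0}

```text
clock: 7.75
tcp_pos: [497.6, -176.5, 86.1]
eef_rot: [[0.991, 0.136, -0.0], [0.136, -0.991, 0.0], [-0.0, -0.0, -1.0]]
ft_force: [0.2, -0.4, -0.9]
opening: 0.155
```

Call:
drive_tool:
  motion:
    - {"delta_pos":[0,0,0.1],"yaw":0}
    - {"delta_pos":[0,0,0.2],"yaw":0}
    - {"delta_pos":[0,0,0.2],"yaw":0}

```text
clock: 8.0
tcp_pos: [497.8, -176.6, 84.5]
eef_rot: [[0.991, 0.136, 0.0], [0.136, -0.991, -0.0], [0.0, 0.0, -1.0]]
ft_force: [-1.5, 0.3, 2.5]
opening: 0.151
```

Call:
drive_tool:
  motion:
    - {"delta_pos":[0,0,0.1],"yaw":0}
    - {"delta_pos":[0,0,0.2],"yaw":0}
    - {"delta_pos":[0,0,0.2],"yaw":0}

```text
clock: 8.25
tcp_pos: [497.8, -176.6, 82.5]
eef_rot: [[0.991, 0.136, 0.0], [0.136, -0.991, -0.0], [0.0, 0.0, -1.0]]
ft_force: [-0.1, -0.7, 3.3]
opening: 0.155
```

Run:
```python
from h import *
go(498,-176.5,77,7.9)
for c in ["wrist","scene"]:
    p=ctrl.grab_frame(c);save(p,c+"3.png");cover(p,(498,-177),112)
    w=world(p);m=(w[...,2]>42)&(w[...,2]<58)&(abs(w[...,0]-494)<52)&(abs(w[...,1]+177)<38)&(p["pixels"].min(-1)>90)
    print(m.sum(),np.percentile(w[m][:,2],[20,50,80]))
```

```text
tcp [ 497.8 -176.6   82.5] ang 7.81 clk 8.25 F [-0.1 -0.7  3.3] op 0.155 J [ 0.67  0.47 -0.51  2.    0.33  0.76  0.09]
  tilt z [ 2.e-04 -2.e-04 -1.e+00]  delta_cm [ 0.02 -0.01  0.55] yaw -0.09
slab 12109 ((497.20745849609375, -174.97193908691406), (80.0611801147461, 60.42449188232422), 7.856433868408203) z [72.6 74.5 75.5]
bar 4677 ((497.5959167480469, -177.4599151611328), (13.579038619995117, 51.845882415771484), 7.519165992736816) z [ 88.7 109.8 111.1]
4959 [51.93310916 52.50550546 53.0380833 ]
slab 801 ((497.50360107421875, -177.15145874023438), (81.1047592163086, 70.74791717529297), 6.337252140045166) z [69.3 75.4 77.4]
bar 185 ((496.0216369628906, -168.6522979736328), (14.214983940124512, 40.97867965698242), 14.974162101745605) z [ 81.9 103.4 112.5]
419 [52.15234715 53.4267549  54.73338533]
```

The slab top (74.5) is 22 mm above the stage plate (52.5), so the cover is seated flat and the stage is down about 2.3 mm. I'll press further.

Call:
drive_tool:
  motion:
    - {"delta_pos":[0,0,0.1],"yaw":0}
    - {"delta_pos":[0,0,0.25],"yaw":0}
    - {"delta_pos":[0,0,0.4],"yaw":0}
    - {"delta_pos":[0,0,0.5],"yaw":0}
    - {"delta_pos":[0,0,0.5],"yaw":0}

```text
clock: 8.77
tcp_pos: [497.9, -176.6, 77.6]
eef_rot: [[0.991, 0.136, 0.0], [0.136, -0.991, -0.0], [0.0, 0.0, -1.0]]
ft_force: [-1.9, 0.7, 8.3]
opening: 0.156
```

Call:
drive_tool:
  motion:
    - {"delta_pos":[0,0,0],"yaw":0}
    - {"delta_pos":[0,0,0],"yaw":0}

```text
clock: 8.93
tcp_pos: [497.8, -176.6, 77.7]
eef_rot: [[0.991, 0.136, 0.0], [0.136, -0.991, -0.0], [0.0, 0.0, -1.0]]
ft_force: [-2.1, 0.0, 7.9]
opening: 0.152
```

Run:
```python
from h import *
go(498,-176.5,77,7.9)
F=[]
for c in ["wrist","wrist","scene"]:
    p=ctrl.grab_frame(c);cover(p,(498,-177),105)
    w=world(p);l=((w[...,:2]-[493.8,-177.1])@np.array([[.9904,-.1382],[.1382,.9904]]))
    m=(w[...,2]>38)&(w[...,2]<58)&(abs(l[...,0])<52)&(abs(l[...,1])<36)&(p["pixels"].min(-1)>90)
    h=(w[...,2]>30)&(w[...,2]<48)&(abs(l[...,0]+8)<76)&(abs(l[...,1])<58)&(abs(l[...,1])>48)&(p["pixels"].min(-1)>90)
    print(m.sum(),np.percentile(w[m][:,2],[20,50,80]),"housing",np.median(w[h][:,2]))
    F.append(ctrl.read_state()["ft_force"][2])
print(F);save(p,"scene4.png",(330,120,500,270),4)
```

```text
tcp [ 497.8 -176.6   77.7] ang 7.81 clk 8.93 F [-2.1  0.   7.9] op 0.152 J [ 0.66  0.48 -0.51  2.    0.34  0.75  0.09]
  tilt z [ 1.e-04 -4.e-04 -1.e+00]  delta_cm [ 0.02 -0.01  0.07] yaw -0.09
slab 12326 ((497.224365234375, -174.90158081054688), (80.15834045410156, 60.50193786621094), 7.727811813354492) z [65.8 69.7 70.7]
bar 4681 ((497.5902404785156, -177.7855987548828), (13.51273250579834, 52.42353057861328), 7.742871284484863) z [ 84.  105.1 106.4]
4556 [47.29803507 47.81112694 48.33992499] housing 39.63102065737386
slab 12351 ((497.2432861328125, -174.908203125), (80.0348129272461, 60.31696701049805), 7.750188827514648) z [65.8 69.7 70.7]
bar 4680 ((497.5592956542969, -177.547607421875), (13.53078842163086, 51.652061462402344), 7.7656707763671875) z [ 84.  105.1 106.4]
4542 [47.28701567 47.81090576 48.31689306] housing 39.64226162366352
slab 849 ((497.5273132324219, -177.46435546875), (81.8104476928711, 71.31517791748047), 7.621732711791992) z [62.1 70.5 72.5]
bar 188 ((496.08331298828125, -169.927001953125), (14.405731201171875, 41.12184143066406), 10.234006881713867) z [ 76.   99.  107.8]
345 [47.84372948 48.90595546 49.87681998] housing 40.65498831891437
[np.float64(6.751689457773303), np.float64(6.8490537514510015), np.float64(8.086274263620604)]
```

View pics/scene4.png

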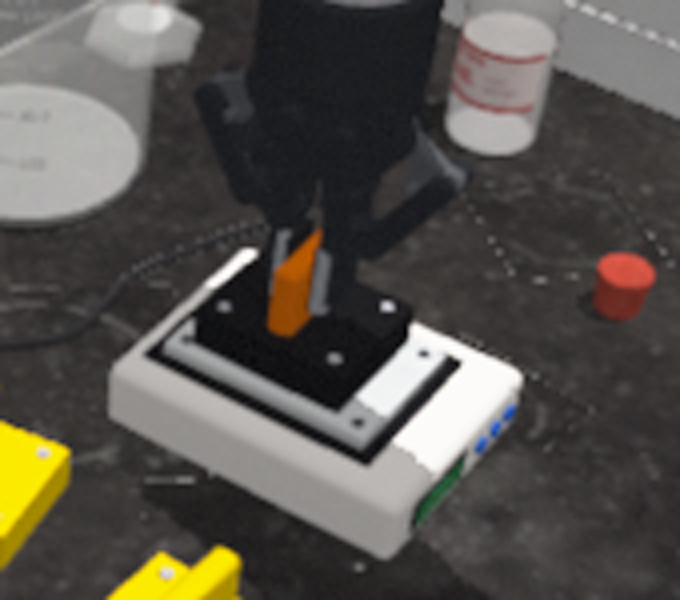

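The cover sits flat and square on the stage. The stage is 8.2 mm above the housing (15 mm when up), so it has sunk about 6.8 mm. It needs about 1.1 mm more.

Call:
drive_tool:
  motion:
    - {"delta_pos":[0,0,0.05],"yaw":0}
    - {"delta_pos":[0,0,0.11],"yaw":0}
    - {"delta_pos":[0,0,0.11],"yaw":0}
    - {"delta_pos":[0,0,0.11],"yaw":0}

```text
clock: 9.42
tcp_pos: [497.9, -176.6, 76.7]
eef_rot: [[0.991, 0.136, 0.0], [0.136, -0.991, -0.0], [0.0, 0.0, -1.0]]
ft_force: [-2.6, 0.9, 8.6]
opening: 0.154
```

Run:
```python
from h import *
p=ctrl.grab_frame("wrist");cover(p,(498,-177),105)
w=world(p);l=((w[...,:2]-[493.8,-177.1])@np.array([[.9904,-.1382],[.1382,.9904]]))
m=(w[...,2]>38)&(w[...,2]<58)&(abs(l[...,0])<52)&(abs(l[...,1])<36)&(p["pixels"].min(-1)>90)
h=(w[...,2]>30)&(w[...,2]<48)&(abs(l[...,0]+8)<76)&(abs(l[...,1])<58)&(abs(l[...,1])>48)&(p["pixels"].min(-1)>90)
d=15-(np.median(w[m][:,2])-np.median(w[h][:,2]));print("sunk",d)
go(498,-176.5,77,7.9)
if 7.2<d<8.8: ctrl.job_done();print("handed in")
```

```text
slab 12252 ((497.0542297363281, -175.01535034179688), (80.34913635253906, 60.44462966918945), 7.832825660705566) z [65.7 68.7 69.7]
bar 4676 ((497.5445251464844, -177.44937133789062), (13.565887451171875, 52.036521911621094), 7.72566032409668) z [ 82.7 104.1 105.4]
sunk 7.817671442230768
tcp [ 497.9 -176.6   76.7] ang 7.81 clk 9.47 F [-2.6  1.3  8.4] op 0.153 J [ 0.66  0.48 -0.51  2.    0.34  0.74  0.08]
  tilt z [ 1.e-04 -4.e-04 -1.e+00]  delta_cm [ 0.02 -0.01 -0.03] yaw -0.09
the job is handed in; nothing more can be done
handed in
```

The cover is on the photometer's stage, pressed down about 7.8 mm and still held by its orange bar. I handed the job in at about 9.5 s.

- **Finding the pin:** it showed in the stage slot at about +4 mm along the stage in two camera views. I lowered the cover straight onto that spot and it dropped on first time, so no sliding was needed.
- **Seating:** the underside went past the pin tip's height without any contact force. When I checked at about 2 mm of press, the slab top was 22 mm above the stage plate, so the cover lies flat. It is square to the stage within about 0.2°.
- **Press:** the last upward force was 8.4 N. That plus the cover's weight roughly matches the 10 N expected at 8 mm.
- **Disagreements:** the force reading also shows about 2.6 N sideways along x, so the slot may be lightly touching the pin. The scene camera put the stage and housing about 1 mm higher than the wrist camera, within calibration. Both gave about the same stage height above the housing.

The arm's path stayed clear of the flask, small beaker and dropper bottle. I did not take a final picture to check them.

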